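Open the low tin of bearing balls

TASK

Open the low, wide steel tin of bearing balls on the bike bench: lift off its loose lid by the knob and set it down, without dropping it, knob up and wholly on the square rubber mat, well clear of the mat's edges. Leave the low tin standing where it is, and leave the tall, narrow tin alone with its lid on.

Things in the scene. Friction and masses are not known exactly. Their poses are not given: they have to be found in the camera images.
- low_lid: Loose steel lid of the low, wide tin, 90 g: disc 86 mm across, 5 mm thick; under it a plug 68 mm across, 6 mm deep; on top an upright black cylindrical knob, diameter 20 mm, 28 mm high. Origin: centre of the plug's underside, z up; disc top at 11 mm, knob from 11 to 39 mm. The plug sits in the tin's mouth with 4 mm play, no catch: it lifts straight off. Laid down it stands level on its plug.
- low_tin: The low, wide steel tin under that lid: round, 84 mm outside diameter, 76 mm inside, 60 mm high, 450 g, standing loose on the white bench, bearing balls inside. Origin: centre of its underside, z up. Closed, the lid's origin is 54 mm above it and the knob's top 93 mm.
- tall_lid: Loose lid of the tall, narrow steel tin, to be left alone: same make and same black knob, but its disc is 62 mm across. Its tin is round, 60 mm outside diameter, 90 mm high; the knob's top is 123 mm above the bench. Origin: centre of the underside of the lid's plug, 84 mm above the bench when closed; z up.
- mat: Black square rubber mat fixed flat on the bench, 180 by 180 mm, 4 mm thick. Origin: centre of its underside, at bench height; x and y along its edges, z up. The mat and the two tins stand in three places at least 190 mm apart, centre to centre; which is where varies.

How it is judged:
On the way:
1. the low tin's lid is lifted clear of the tin, level, while the tin stays standing on the bench (z of low_lid in the frame of low_tin above 0.075 m and angle between low_lid's own z axis and vertical below 0.35 rad and height (world z) of low_tin below 0.01 m and angle between low_tin's own z axis and vertical below 0.1 rad), for 0.1 s.
At the end, for the whole second after the job is handed in: The low tin's lid rests off its tin on the mat, knob up, level within 10 degrees, its centre within 50 mm of the mat's centre along each edge direction and 12 mm above the bench at most; the low tin upright, and it and the tall tin's lid within 25 mm of where they were (x of low_lid in the frame of mat between -0.05 and 0.05 m and y of low_lid in the frame of mat between -0.05 and 0.05 m and z of low_lid in the frame of mat between -0.003 and 0.012 m and angle between low_lid's own z axis and vertical below 0.17 rad and linear speed of low_lid below 0.03 m/s and contact force between low_lid and low_tin below 0.05 N and angle between low_tin's own z axis and vertical below 0.1 rad and distance of each of low_tin, tall_lid from where it was at the start of the episode below 0.025 m); the robot touches nothing.
It fails at once if the low tin's lid is dropped: it falls free of the fingers faster than 0.6 m/s (a drop of about 20 mm) (contact force between low_lid and the fingers below 0.05 N and linear speed of low_lid above 0.6 m/s).
It fails at once if the tall tin's lid is lifted or knocked more than 25 mm away (distance of tall_lid from where it was at the start of the episode above 0.025 m).
It also fails if it takes over 35 s, if anything falls off the work surface, if the arm or the gripper's body presses on something with over 40 N, if the wrist force passes 120 N, or if a joint passes its speed limit or range.

ROBOT

A 7-joint arm with a two-finger parallel gripper is mounted at the origin on the work surface. World frame = base frame: x ahead of the robot, y to its left, z up, the work surface at z = 0. Lengths are in m, angles in rad, forces in N, time in s.
With the tool pointing down it reaches from about 0.425 to 1.025 m from the base axis. Payload 9.4 kg.
Tool frame: the origin (TCP) lies at the very end of the fingers, on their centre line; the grasp point (between the pads) lies 19 mm behind it; z points along the fingers, x is the direction in which the jaws open and shut, and the axes are right-handed (so a half turn about z gives the same grasp; the last joint's range is limited). The gripper opens to 93 mm and grips with 3 to 60 N. Pads are 15 mm wide; open, the fingers measure 128 mm over their backs; the gripper's body (75 mm by 188 mm) begins 65 mm behind the grasp point.
Start: joints at [-1.344, 0.599, -0.003, 1.599, 0.002, 0.943, -0.08], TCP at [0.217, 0.692, 0.219] pointing down, gripper open.
Joint ranges: [-2.57, 2.57], [-0.35, 1.97], [-1.29, 1.29], [0.11, 2.56], [-1.05, 4.19], [0.11, 1.86], [-2.63, 2.63]. Speed limits (rad/s): [2.22, 2.22, 3.01, 3.01, 3.14, 3.14, 3.14].

INTERFACE

Orientations are given as [roll, pitch, yaw] about the fixed x, y, z axes, in that order (R = Rz(yaw) Ry(pitch) Rx(roll)).
In Python, from bench import env, optics, ticket gives the robot as it stands. Calls block until the motion is done:
- env.reach(position, orientation): joint-space move of the TCP to a pose.
- env.move_l(position, orientation=None, feed=0.15, guard=None): straight line of the TCP; orientation=None keeps the orientation; feed is the mean speed in m/s. With guard (N) it stops when the force on the tool has changed by that much, and returns True; else False.
- env.set_joints(angles): joint-space move.
- env.gripper_to(opening): finger opening in m; the grip force is fixed at half the most; returns when the fingers have stopped.
- env.dwell(seconds).
- env.solve_ik(position, orientation): joint angles nearest the present ones, or None.
- env.observe(): the state.
- optics.read_camera(name): name is "side" or "top" or "wrist"; returns the picture (480x640x3 uint8, blue, green, red); there is no depth.
- optics.calibration(name): a dict with "fx", "fy", "cx", "cy" (pixels), "xyz" and "attitude" of the camera in the world. Camera axes: x right, y up, looking along -z (the intrinsics and any distortion apply to the point x, -y, -z); pixel columns grow to the right and rows downward; lengths in m; the calibration is good to about 2 mm. A picture is of the moment at which its call begins: read the wrist's pose just before it. calibration takes no time and is no camera call; for the wrist camera it gives the pose at the moment of the call.
A pose or a line that the arm cannot do raises env.PlanningError and nothing moves.
- ticket.finish_job(): hands the job in, once; it reports no verdict.
The state is a dict: "t": time; "qpos": joint angles; "qvel": joint speeds; "effort": joint torques, N m; "position": TCP position; "tcp_rot": TCP orientation; "wrist_force": force on the tool from outside, world axes, zero at the start; "torque": the same for the moment, N m; "finger_gap": finger opening in m.
Only numpy, scipy, OpenCV 4.12 (cv2) and the standard library are available. Lean on these libraries where they do the work, as an engineer would, in place of code of your own. Each camera call takes 0.05 s, during which the arm holds its last target. There are 200 camera calls.

## Working session

There is one attempt and no reset: what is moved stays moved. The work goes in short steps, each a Python script; the robot and the scene stay as the last script left them, time stands still between calls to the robot, and variables do not carry over. Pictures are saved under pics/ and viewed, about 8 in all and at most 12, crops included, and the job is handed in when it is done.

```bash
mkdir -p pics; ls
python3 - <<'E'
from bench import env, optics, ticket
import cv2
for n in ("top","side"):
    cv2.imwrite(f"pics/{n}1.png",optics.read_camera(n)); print(n,optics.calibration(n))
s=env.observe(); print(s)
E
```

```text
pics
top {'fx': 590.273951331479, 'fy': 590.273951331479, 'cx': 323.76939237920527, 'cy': 241.24507232030382, 'xyz': array([0.33690555, 0.01503577, 1.17382861]), 'attitude': array([ 0.18361436, -0.01615876, -1.55930409])}
side {'fx': 453.0953989200711, 'fy': 453.0953989200711, 'cx': 316.63449389053307, 'cy': 235.5788798224151, 'xyz': array([ 0.38962078, -0.48234907,  0.66422218]), 'attitude': array([ 0.73497303, -0.01380324, -0.31978814])}
{'t': 0.1, 'qpos': array([-1.34371976,  0.59999431, -0.00256225,  1.60004488,  0.00178986,
        0.94291163, -0.07980412]), 'qvel': array([-7.88363430e-05, -1.14729891e-03,  3.99129226e-04, -2.08800700e-03,
       -3.99699170e-04,  4.51022949e-04, -2.40399851e-03]), 'effort': array([ 4.33407782e-03, -7.66555381e+01,  1.50156654e+00, -2.52938193e+01,
       -5.24298032e-02,  1.35314694e-02,  3.95166114e-05]), 'position': array([0.21673502, 0.69138801, 0.21788455]), 'tcp_rot': array([3.14148425e+00, 1.35153473e-03, 1.26708367e+00]), 'wrist_force': array([ 0.42359527,  0.08043652, -0.08717335]), 'torque': array([-0.04329984,  0.05652163,  0.02726803]), 'finger_gap': 0.09277251671620428}
```

View pics/top1.png

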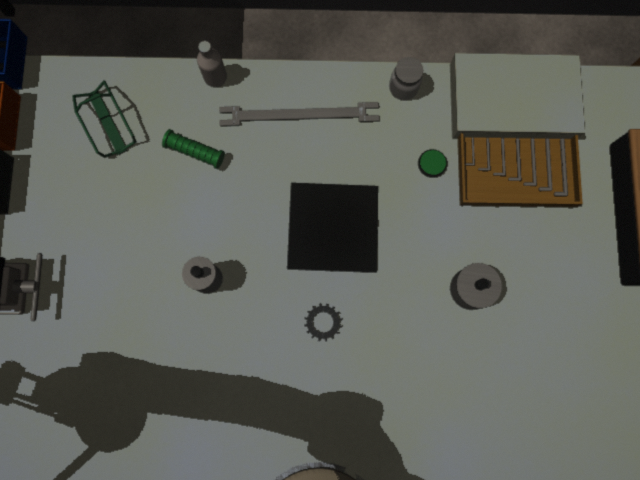

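View pics/side1.png

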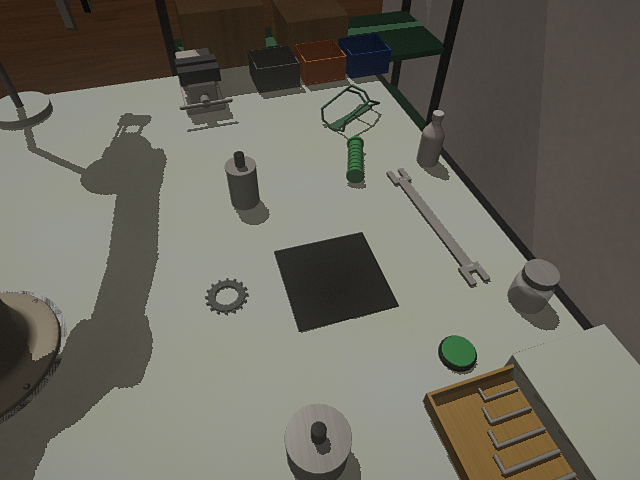

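Top view: low tin lid around (479,286) with its knob at about (482,284), tall tin at (200,272), mat corners about (291,183), (379,185), (378,271), (288,269). Side view: low lid's knob at (318,430), mat in the middle.

```bash
cat > h.py <<'E'
from bench import env, optics, ticket
import numpy as np, cv2
from scipy.spatial.transform import Rotation as R
def ray(c,u,v):
    d=np.array([(u-c["cx"])/c["fx"],-(v-c["cy"])/c["fy"],-1.])
    return np.array(c["xyz"]),R.from_euler("xyz",c["attitude"]).apply(d)
def at(c,u,v,z):
    o,d=ray(c,u,v); return o+d*(z-o[2])/d[2]
def proj(c,p):
    q=R.from_euler("xyz",c["attitude"]).inv().apply(np.array(p)-c["xyz"])
    return np.array([c["cx"]-c["fx"]*q[0]/q[2], c["cy"]+c["fy"]*q[1]/q[2]])
E
python3 - <<'E'
from h import *
np.set_printoptions(precision=4,suppress=True)
t=optics.calibration("top"); s=optics.calibration("side")
P=np.array([at(t,*p,.004) for p in [(291,183),(379,185),(378,271),(288,269)]])
print("mat",P,P.mean(0),np.linalg.norm(P-np.roll(P,1,0),axis=1))
P=np.array([at(s,*p,.004) for p in [(275,250),(363,234),(398,305),(300,330)]])
print("mat side",P.mean(0))
print("lid",at(t,479,286,.065),at(s,318.5,441,.065), "knob",at(t,483,284,.093),at(s,318.5,425,.093))
print("width",at(t,455,286,.065)-at(t,503.5,286,.065))
print("tall",at(t,200,271,.123))
a=cv2.resize(cv2.imread("pics/top1.png")[250:320,440:520],None,fx=5,fy=5,interpolation=2)
b=cv2.resize(cv2.imread("pics/side1.png")[400:480,280:360],None,fx=5,fy=5,interpolation=2)
b=b[:350]; 
cv2.imwrite("pics/c1.png",np.hstack([a,b]))
E
```

```text
mat [[ 0.6749  0.0673  0.004 ]
 [ 0.6736 -0.1136  0.004 ]
 [ 0.4954 -0.1105  0.004 ]
 [ 0.497   0.0694  0.004 ]] [ 0.5852 -0.0219  0.004 ] [0.178  0.1808 0.1782 0.18  ]
mat side [ 0.584  -0.0243  0.004 ]
lid [ 0.4612 -0.2953  0.065 ] [ 0.4599 -0.3039  0.065 ] knob [ 0.4618 -0.295   0.093 ] [ 0.4626 -0.2943  0.093 ]
width [-0.0012  0.0922  0.    ]
tall [0.4749 0.221  0.123 ]
```

View pics/c1.png

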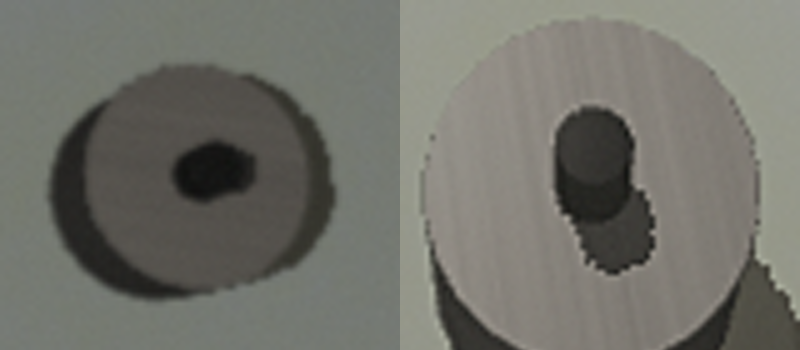

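Crop: top-view disc centre ≈ (479.3,285.6); side-view knob top centre ≈ (318.6,429), disc top edge at row 403.6. I'll recompute, then hover above the knob and look with the wrist camera.

Run:
```python
from h import *
np.set_printoptions(precision=4,suppress=True)
t=optics.calibration("top"); s=optics.calibration("side")
print(at(t,479.3,285.6,.065),at(s,318.6,429,.093))
p=[.461,-.297]
best=None
for yaw in np.arange(-3.1,3.1,.2):
    q=env.solve_ik([*p,.23],[np.pi,0,yaw])
    if q is not None: print(round(yaw,2),q)
```

```text
[ 0.4619 -0.2959  0.065 ] [ 0.4612 -0.2989  0.093 ]
-3.1 [-0.2393  0.6041  1.1202  2.0328 -0.6846  0.9418 -1.8522]
-2.9 [-0.2393  0.6041  1.1202  2.0328 -0.6846  0.9418 -1.6522]
-2.7 [-0.2393  0.6041  1.1202  2.0328 -0.6846  0.9418 -1.4522]
-2.5 [-0.2393  0.6041  1.1202  2.0328 -0.6846  0.9418 -1.2522]
-2.3 [-0.2393  0.6041  1.1202  2.0328 -0.6846  0.9418 -1.0522]
-2.1 [-0.2393  0.6041  1.1202  2.0328 -0.6846  0.9418 -0.8522]
-1.9 [-0.2393  0.6041  1.1202  2.0328 -0.6846  0.9418 -0.6522]
-1.7 [-0.2393  0.6041  1.1202  2.0328 -0.6846  0.9418 -0.4522]
-1.5 [-0.2393  0.6041  1.1202  2.0328 -0.6846  0.9418 -0.2522]
-1.3 [-0.2393  0.6041  1.1202  2.0328 -0.6846  0.9418 -0.0522]
-1.1 [-0.2393  0.6041  1.1202  2.0328 -0.6846  0.9418  0.1478]
-0.9 [-0.2393  0.6041  1.1202  2.0328 -0.6846  0.9418  0.3478]
-0.7 [-0.2393  0.6041  1.1202  2.0328 -0.6846  0.9418  0.5478]
-0.5 [-0.0373  0.4522  0.7264  2.0233 -0.4108  0.8134  0.4277]
-0.3 [-0.0613  0.4627  0.766   2.0245 -0.4365  0.8212  0.6572]
-0.1 [-0.0639  0.4639  0.7703  2.0246 -0.4393  0.8221  0.8604]
0.1 [-0.0637  0.4638  0.77    2.0246 -0.
[... 189 characters left out ...]
4  0.8186  1.6479]
0.9 [-0.0868  0.4753  0.8094  2.0258 -0.4652  0.8307  1.8902]
1.1 [-0.0901  0.4771  0.8151  2.0259 -0.469   0.8321  2.0947]
1.3 [-0.075   0.4693  0.7891  2.0252 -0.4517  0.8261  2.2747]
1.5 [-0.0135  0.4428  0.6879  2.022  -0.3863  0.8067  2.3996]
1.7 [ 0.0504  0.4219  0.5885  2.0186 -0.3249  0.7925  2.5295]
1.9 [ 0.8712  0.4223 -0.553   1.9693  0.2962  0.8293  2.0551]
2.1 [ 0.8712  0.4223 -0.553   1.9693  0.2962  0.8293  2.2551]
2.3 [ 0.9941  0.4606 -0.7352  1.9622  0.4014  0.8678  2.3454]
2.5 [-0.2393  0.6041  1.1202  2.0328 -0.6846  0.9418 -2.5354]
2.7 [-0.2393  0.6041  1.1202  2.0328 -0.6846  0.9418 -2.3354]
2.9 [-0.2393  0.6041  1.1202  2.0328 -0.6846  0.9418 -2.1354]
```

Run:
```python
from h import *
np.set_printoptions(precision=4,suppress=True)
q=env.observe()["qpos"].copy(); q[0]=0.497; env.set_joints(q)
env.reach([.4615,-.297,.19],[np.pi,0,-.57])
s=env.observe(); print(s["t"],s["qpos"],s["position"],s["tcp_rot"])
c=optics.calibration("wrist"); im=optics.read_camera("wrist"); print(c)
print(proj(c,[.4615,-.297,.093]))
cv2.imwrite("pics/w1.png",im)
```

```text
4.8333 [ 0.4805  0.4257 -0.0171  2.0316  0.0111  0.6825 -0.1133] [ 0.4627 -0.2974  0.1906] [-3.1413 -0.0019 -0.5696]
{'fx': 401.91169352208306, 'fy': 401.91169352208306, 'cx': 312.88348705942656, 'cy': 241.24709358501016, 'xyz': array([ 0.5015, -0.2362,  0.3563]), 'attitude': array([-0.2665, -0.0015, -0.5702])}
[311.135  242.5253]
```

View pics/w1.png

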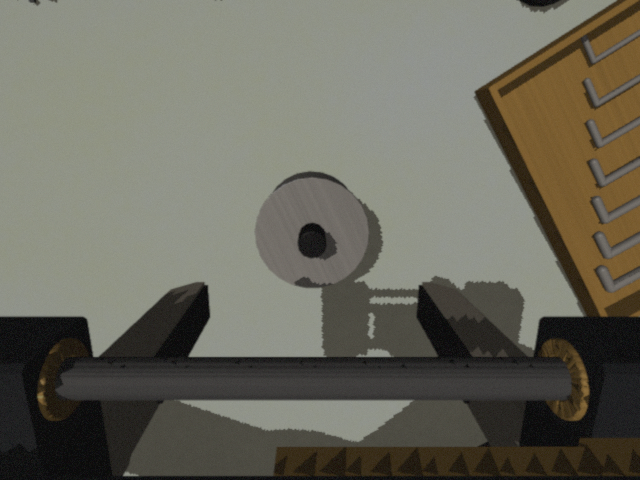

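Wrist view: low lid disc centred at about (312,232), knob top about (312,243), within 2 px of the prediction (311,242.5). The position is confirmed, so I'll descend, grip and lift a little.

```bash
python3 - <<'E'
from h import *
np.set_printoptions(precision=4,suppress=True)
p=[.461,-.297]
def st(): s=env.observe(); print(round(s["t"],2),s["position"],s["finger_gap"],s["wrist_force"])
print(env.move_l([*p,.10],feed=.12),env.move_l([*p,.070],feed=.05,guard=6)); st()
env.gripper_to(.012); st()
env.move_l([*p,.074],feed=.02); env.move_l([*p,.17],feed=.08); st()
for n in ("wrist","side"): cv2.imwrite(f"pics/{n}2.png",optics.read_camera(n))
E
python3 -c "
import cv2,numpy as np
a=[cv2.resize(cv2.imread(f'pics/{n}2.png'),(400,300),interpolation=cv2.INTER_AREA) for n in('wrist','side')]
cv2.imwrite('pics/both2.png',np.hstack(a))"
```

```text
False False
6.53 [ 0.461  -0.297   0.0699] 0.09294884174395887 [-0.0754  0.168   0.2035]
7.67 [ 0.4611 -0.297   0.07  ] 0.019783299372525924 [ 0.038   0.7528 -0.4276]
9.38 [ 0.4608 -0.2968  0.1695] 0.01922271316070185 [ 1.137  -0.564  -1.3445]
```

View pics/both2.png

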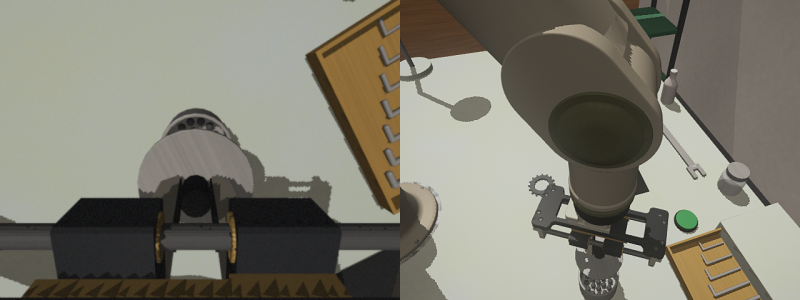

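Lid is in the jaws (gap 19.2 mm, force about −1.3 N) and the open tin with its balls stands behind it at wrist (195,122). Next I'll carry it to the mat and lower it with a guard.

Run:
```python
from h import *
np.set_printoptions(precision=4,suppress=True)
p=[.585,-.023]
def st(): s=env.observe(); print(round(s["t"],2),s["position"],s["tcp_rot"],s["finger_gap"],s["wrist_force"])
env.move_l([*p,.17],[np.pi,0,-.3],feed=.12); st()
print(env.move_l([*p,.035],feed=.07)); st()
im=optics.read_camera("wrist"); cv2.imwrite("pics/w3.png",im)
print(env.move_l([*p,.017],feed=.015,guard=3)); st()
cv2.imwrite("pics/w4.png",optics.read_camera("wrist"))
a=[cv2.resize(cv2.imread(f'pics/{n}.png'),(400,300),interpolation=cv2.INTER_AREA) for n in('w3','w4')]
cv2.imwrite('pics/both3.png',np.hstack(a))
```

```text
12.13 [ 0.5849 -0.0234  0.17  ] [ 3.1414  0.     -0.3006] 0.019213533561420887 [ 0.1008 -1.1521 -0.0785]
False
14.21 [ 0.5852 -0.023   0.0353] [-3.1414 -0.0005 -0.3   ] 0.019351481480521193 [-0.2517  0.654  -0.4502]
True
15.18 [ 0.5849 -0.023   0.0199] [ 3.1415  0.0004 -0.3   ] 0.019043513820482753 [-0.2758  0.2395  4.8969]
```

View pics/both3.png

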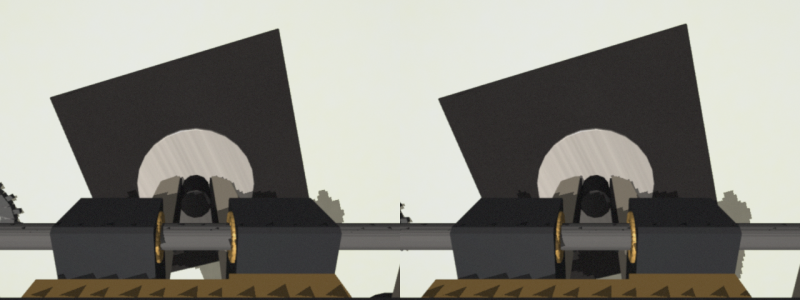

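The lid touched down at TCP z = 0.0199 (0.020 expected), well inside the mat in the view. I'll release, rise and check.

Run:
```python
from h import *
np.set_printoptions(precision=4,suppress=True)
env.gripper_to(.05); env.gripper_to(.09)
p=[.585,-.023]
env.move_l([*p,.05],feed=.04); env.move_l([*p,.2],feed=.12)
c=optics.calibration("wrist"); cv2.imwrite("pics/w5.png",optics.read_camera("wrist"))
q=env.observe()["qpos"].copy(); q[0]=-1.2; env.set_joints(q)
s=env.observe(); print(s["t"],s["position"],s["wrist_force"])
t=cv2.imread("pics/top1.png"); t2=optics.read_camera("top"); cv2.imwrite("pics/top5.png",t2)
w=cv2.imread("pics/w5.png")
cv2.imwrite("pics/both5.png",np.hstack([cv2.resize(x,(400,300),interpolation=cv2.INTER_AREA) for x in (w,t2)]))
cv2.imwrite("pics/c5.png",cv2.resize(t2[170:320,160:520],(720,300),interpolation=2))
print(proj(c,[.585,-.023,.043]),proj(c,[.5852,-.0219,.004]))
```

```text
21.475 [0.2323 0.5369 0.1992] [0.4821 0.7334 0.8603]
[314.2931 222.8476] [314.1388 212.2534]
```

View pics/both5.png

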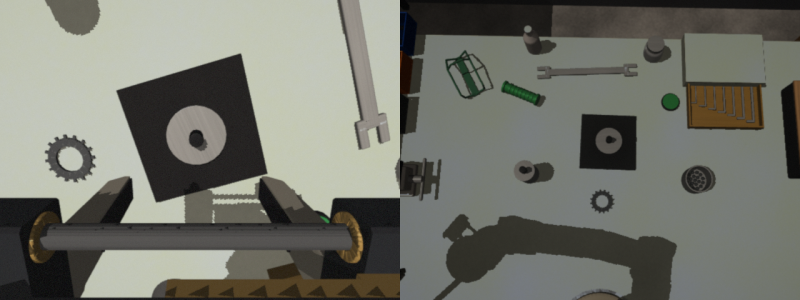

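View pics/c5.png

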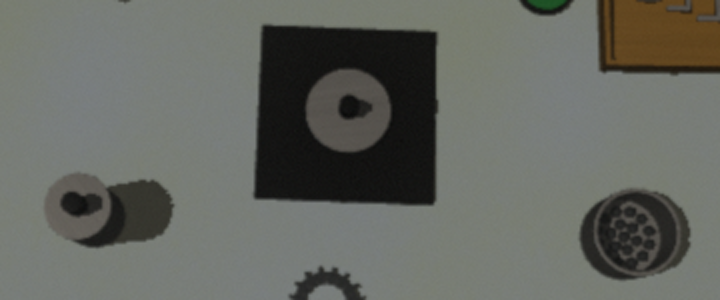

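Lid sits in the middle of the mat, at crop (348,110), knob up. The open low tin is at top-image (480,286), as before, and the tall tin still has its lid, at (199,272).

```bash
python3 -c "
from bench import ticket; print(ticket.finish_job())"
```

```text
the job is handed in; nothing more can be done
None
```

I lifted the low tin's lid off by its knob, carried it level to the mat, set it down and let go, then swung the arm clear and handed the job in at about 21.5 s of the 35 s allowed.

- **Lid:** In the last pictures it lies knob up and level, close to the mat's centre. It touched down at tool height 19.9 mm, where 20 mm was expected, with about 5 N of contact force.
- **Tins:** The low tin stands open and the tall tin still has its lid on. Both are within about 1 pixel (roughly 2 mm) of where they started in the top view.
- **Checks that disagreed:** My first rough readings of the lid's centre from the top and side cameras differed by about 9 mm across the bench. Re-reading an enlarged crop brought them within 3 mm, and the wrist camera confirmed the position to within 2 pixels before I gripped. No other check failed.

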